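# Open the projector's lamp house for a lamp change

## Robot

A 6-joint arm with a two-finger parallel gripper is mounted at the origin on the work surface. World frame = base frame: x ahead of the robot, y to its left, z up, the work surface at z = 0. Lengths are in m, angles in rad, forces in N, time in s.
With the tool pointing down it reaches from about 0.375 to 0.975 m from the base axis. Payload 3.8 kg.
Tool frame: the origin (TCP) lies midway between the tips of the shut fingers; the grasp point (between the pads) lies 19 mm behind it; z points along the fingers, y is the line along which they close (so a half turn about z gives the same grasp; the last joint's range is limited). The gripper opens to 85 mm and grips with 20 to 120 N. Pads are 22 mm wide; open, the fingers measure 114 mm over their backs; the gripper's body (76 mm by 85 mm) begins 54 mm behind the grasp point. The pads swing forward as they close: fully open they stand 13 mm farther back than shut.
Start: joints at [-1.264, 0.264, 1.604, -0, 1.274, -0.037], TCP at [0.228, -0.635, 0.231] pointing down, gripper open.
Joint ranges: [-2.63, 2.63], [-0.94, 2.18], [0.31, 2.57], [-1.31, 4.45], [0, 2.66], [-2.55, 2.55]. Speed limits (rad/s): [2.57, 2.57, 3.14, 3.14, 3.14, 3.14].

## Interface

Orientations are given as a rotation vector (axis times angle).
In Python, from workcell import bot, imaging gives the robot as it stands.
- The arm moves only by the tool step_arm, never from a script. Its argument "series" is a list of rows, each an object of numbers: "grip": the closure, from -1 (fully open) to 1 (shut); "x", "y", "z": the shift along the tool's x, y, z normalised to -1 to 1, where 1 is 500 mm; "ax", "ay", "az": the turn, a rotation vector about the tool's x, y, z normalised to -1 to 1, where 1 is 30 degrees. A call has 1 to 12 rows; each row is the pose to reach, as a shift and turn from the pose commanded when the call began, along the tool's axes at that moment; what a row does not reach only later rows make up. A row lasts 1/10 s, in which the tool goes at most 50 mm and 8.59 degrees, less where a joint would pass 70% of its speed; a pose out of reach is approached as far as the arm can. A call with a number of a shift or a turn outside -1 to 1 is refused whole. A call with a gripper value outside its range is refused whole. The fingers move at their own pace and stop on an object; "force" is the grip in N (left out, the last holds). Time passes only in rows, so rows that repeat a pose let the fingers close. It gives the time, the measured TCP pose, the force, the opening and the grip force at its end, in the units of the state.
- bot.read_state(): the state, without advancing time (a new reading comes with each control period).
- imaging.read_camera(name): name is "side" or "top"; returns a dict with "img" (400x640x3 uint8, red, green, blue), "fx", "fy", "cx", "cy" (pixels), "k1" (the pictures are not rectified: a ray, as slopes to the right and down, at radius r is drawn at 1 + k1 r^2 times it, then the intrinsics apply), "R" (3x3) and "t" (3): a world point X has camera coordinates R X + t. Camera axes: x right, y down, z forward; pixel columns grow to the right and rows downward; lengths in m; the calibration is good to about 2 mm. A picture is of the moment at which its call begins. There is no depth.
- bot.finish_job(): hands the job in; it is judged then, once.
The state is a dict: "time": time; "q": joint angles; "joint_vel": joint speeds; "joint_torque": joint torques, N m; "tool_pos": TCP position; "tcp_rot": TCP orientation; "wrist_force": force on the tool from outside, world axes, zero at the start; "torque": the same for the moment, N m; "width": opening from 0.0 (shut) to 1.0 (fully open); "grip_force": force on a finger pad.
Only numpy, scipy, OpenCV 4.12 (cv2) and the standard library are available. Lean on these libraries where they do the work, as an engineer would, in place of code of your own. Each camera call takes 0.05 s, during which the arm holds its last target. There are 200 camera calls.

## Task

The projector's lamp house needs a new lamp. Fold the red tab on the round cap of the lamp house up, unscrew the cap anticlockwise with it until it comes free, never forcing it, lift it out, and stand it right way up, tab side on top, in the empty bay of the grey parts tray, setting it down rather than dropping it. Leave the other things on the bench where they are.

Things in the scene. Friction and masses are not known exactly. Their poses are not given: they have to be found in the camera images.
- housing: the lamp house: cream metal box 190 x 140 mm, 100 mm high, fixed to the bench. Origin on the bench under the axis of the dark finned turret (86 mm across) on its top; the box reaches 75 mm to its -x (front) and 115 mm to its +x. z up.
- tab_hinge (a point): middle of the tab's hinge pin, fixed in the cap on its axis, 25.5 mm above the cap's underside, 140 + 5.5 mm above the bench when seated. z: cap's axis, x: along the folded tab to its tip, y: along the pin. Turns with the cap. The pin's two cheeks, 38 mm over all along y, rise 6.5 mm above this point.
- cap_centre (a point): centre of the cap without its tab, 17 mm above its flat underside: dark lid 68 mm across, 51 mm plug below. Bayonet: with the tab up it turns anticlockwise (from above) to a firm stop, 1.9 to 2.6 rad from home, different each time and not seen from outside; only there (within 0.1 rad of the stop) it lifts straight out, 25 mm. Total 0.13 to 0.25 kg. Axes as tab_hinge.
- tab_tip (a point): middle of the free end of the red tab, a flat bar 58 mm long from the hinge pin, 26 mm wide, 9 mm thick; half-way through the thickness. Folded it lies level 145 mm above the bench, its last 15 mm jutting past the rim with 41 mm of free space beneath. x: along the tab, y: across it.
- tab (a joint): angle of the red tab, rad: 0 folded flat, 1.57 upright on the cap's axis, stop at 1.6. A stiff hinge: about 0.5 to 0.8 N at the tip moves it and it stays where it is left.
- rim (a point): centre of the turret's bright rim, on the cap's axis, 148 mm above the bench. The cap's top lies sunk 8 mm below the rim. The rim has one notch, 30 mm wide, towards the lamp house's -x: the folded tab lies in it and so locks the cap against turning. A spring presses the cap up with 6 N, so turning it takes 0.1 to 0.2 N m; at the stop stay under 1 N m. z up.
- tray_bay (a point): middle of the floor of the tray's empty bay, 4 mm above the bench. Grey tray 220 x 150 mm, walls 18 mm high, fixed; the empty bay is 142 mm along the tray's x, 134 mm along its y. Beyond a low partition, the narrow bay at its +y holds the lamp carton and the brass part. Axes: the tray's.
- lamp_carton: bystander: small white and yellow carton, 46 mm square, 52 mm high, in the tray's narrow bay; origin under its middle
- specimen: bystander: stepped brass part, 26 mm across, 46 mm high, in the tray's narrow bay; origin under its middle
- vee_block: bystander: steel vee block with a bar in it, 70 x 60 mm, about 54 mm high; origin under its middle
- blower: bystander: black rubber air blower with a red nozzle, 64 mm across, 111 mm high; origin under its middle
- lens_pot: bystander: black lens pot with grey lid, 70 mm across, 93 mm high; origin under its middle
- plug_gauge: bystander: plug gauge lying on the bench, 135 mm long, 18 mm thick; origin under its middle
- screwdriver: bystander: screwdriver lying on the bench, nearly 200 mm long; origin under its middle
Mind the look-alikes: they are no part of the job. What is shaped like the part that bears tab_hinge but blue or orange is not meant.

How it is judged:
On the way, in this order (a step that is already met when the one before it is completed fails the run):
1. the red tab is folded up (past 1.2 rad) while the cap is still seated in the lamp house (value of joint tab above 1.2 rad and z of cap_centre in the frame of housing below 0.143 m and horizontal distance between cap_centre and rim below 0.01 m), for 0.1 s.
2. the cap is lifted clear of the lamp house in the gripper (height (world z) of cap_centre above 0.172 m and contact force between the fingers and cap above 0.3 N), for 0.1 s.
At the end, for the whole second after the job is handed in: The cap stands upright (within 0.1 rad), tab side up, on the floor of the tray's empty bay, wholly inside the bay (its centre within 40 mm along the tray's x and 36 mm along its y of the bay's middle), released and at rest (x of cap_centre in the frame of tray_bay between -0.04 and 0.04 m and y of cap_centre in the frame of tray_bay between -0.036 and 0.036 m and height (world z) of cap_centre below 0.025 m and angle between cap_centre's own z axis and vertical below 0.1 rad and linear speed of cap below 0.02 m/s); the robot touches nothing.
It fails at once if the cap is let go in mid-air: out of the lamp house, more than 15 mm above the tray's floor, and not held (horizontal distance between cap_centre and rim above 0.05 m and height (world z) of cap_centre above 0.036 m and contact force between the fingers and cap below 0.05 N).
It fails at once if one of the other things on the bench is moved by more than 20 mm (distance of any of lamp_carton, specimen, vee_block, blower, lens_pot, plug_gauge, screwdriver from where it was at the start of the episode above 0.02 m).
It fails at once if the cap is forced: pressed, pulled or wrenched against the lamp house with over 60 N in all (about 1.5 N m of twist at the stop) (contact force between housing and cap above 60 N).
It also fails if it takes over 69 s, if anything falls off the work surface, if the arm or the gripper's body presses on something with over 40 N, if the wrist force passes 120 N, or if a joint passes its speed limit or range.

## Working session

There is one attempt and no reset: what is moved stays moved. The work goes in short steps, Python scripts to look and compute and a tool call to move; the robot and the scene stay as the last step left them, time stands still between calls to the robot, and variables do not carry over. Pictures are saved under pics/ and viewed, at most 11 in all, crops included, and the job is handed in when it is done.

Besides the shell and the picture viewer there is one more tool, called after "Request:" as name(argument=value, ...), one argument or row to a line, values as JSON. step_arm: Moves the arm, as the interface text tells. Scaled input: -1 to 1 covers 500 mm each way for a shift and 30 degrees each way for a turn. Its arguments: {"type":"object","properties":{"series":{"type":"array","items":{"type":"object","properties":{"grip":{"type":"number"},"x":{"type":"number","minimum":-1,"maximum":1},"y":{"type":"number","minimum":-1,"maximum":1},"z":{"type":"number","minimum":-1,"maximum":1},"ax":{"type":"number","minimum":-1,"maximum":1},"ay":{"type":"number","minimum":-1,"maximum":1},"az":{"type":"number","minimum":-1,"maximum":1}}}},"force":{"type":"number"}},"required":["series"]}

```bash
mkdir -p pics
cat > h.py <<'E'
import numpy as np, cv2
from workcell import bot, imaging
from scipy.spatial.transform import Rotation as Rn
def save(cam,name):
    c=imaging.read_camera(cam); cv2.imwrite('pics/'+name,c['img'][:,:,::-1]); np.save('pics/'+cam+'.npy',c,allow_pickle=True); return c
def load(cam): return np.load('pics/'+cam+'.npy',allow_pickle=True).item()
def ray(c,u,v):
    K=np.array([[c['fx'],0,c['cx']],[0,c['fy'],c['cy']],[0,0,1.]])
    p=cv2.undistortPoints(np.array([[[u,v]]],float),K,np.array([c['k1'],0,0,0.]))[0,0]
    # drawn = ray*(1+k1 r^2): standard radial model
    R=np.array(c['R']);t=np.array(c['t'])
    return -R.T@t, R.T@np.array([p[0],p[1],1.])
def onz(c,u,v,z):
    o,d=ray(c,u,v); return o+d*(z-o[2])/d[2]
def proj(c,X):
    p=np.array(c['R'])@np.array(X)+np.array(c['t']); s=p[:2]/p[2]; s=s*(1+c['k1']*(s@s))
    return np.array([c['fx']*s[0]+c['cx'],c['fy']*s[1]+c['cy']])
E
python3 - <<'E'
from h import *
a=save('top','t0.png')['img'];b=save('side','s0.png')['img']
print(bot.read_state())
for n in('top','side'):
    c=load(n);print(n,c['k1'],c['fx'],-np.array(c['R']).T@c['t'])
E
```

```text
{'time': 0.1, 'q': array([-1.26388411e+00,  2.64669067e-01,  1.60527550e+00,  1.29565739e-05,
        1.27372371e+00, -3.69434243e-02]), 'joint_vel': array([ 0.00029814, -0.00154424, -0.00171157,  0.00092223, -0.00083524,
       -0.00186869]), 'joint_torque': array([-2.88935580e-04, -5.16707468e+01, -3.68589878e+01,  2.84924596e-05,
        6.30832030e-03, -2.07248678e-05]), 'tool_pos': array([ 0.2273229 , -0.63484105,  0.23007188]), 'tcp_rot': array([-3.09324840e+00, -5.37112116e-01,  4.19213051e-04]), 'wrist_force': array([0.27238584, 0.1622192 , 1.04682229]), 'torque': array([-0.03608598,  0.01519142, -0.0198784 ]), 'grip_force': 0.0, 'width': 0.9977346233941259}
top -0.0054228171814573265 395.7849215388763 [ 0.26845785 -0.01270923  1.28918474]
side 0.014743842549061071 376.30787391788573 [0.22283582 0.85165486 0.67937032]
```

View pics/t0.png

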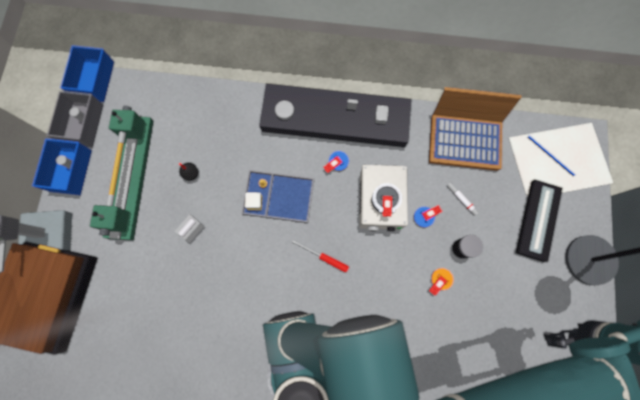

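View pics/s0.png

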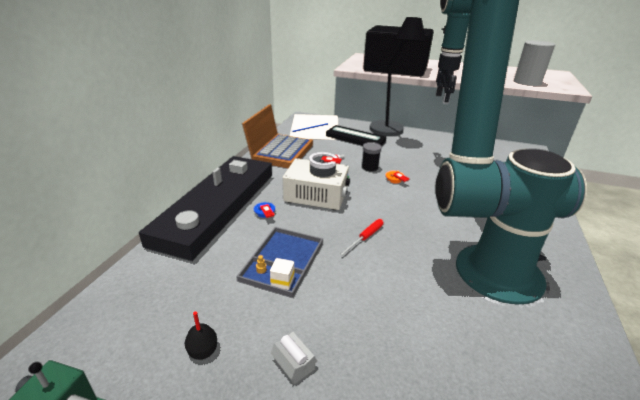

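Both views show the cream lamp house (top 385,197; side 318,185) with the only grey/dark turret bearing a red tab. The tray's empty bay is at top (290,197). The look-alikes have blue bases at top (337,161) and (425,216) and an orange one at (442,279). The part meant is the one at top (387,200), because it sits on the cream box. I'll confirm this in an enlarged crop.

Run:
```python
from h import *
c=load('top');s=load('side')
a=c['img'][150:245,235:450,::-1]; b=s['img'][140:300,230:360,::-1]
A=cv2.resize(a,None,fx=3.7,fy=3.7,interpolation=cv2.INTER_CUBIC)
cv2.imwrite('pics/c0.png',A)
hsv=cv2.cvtColor(c['img'],cv2.COLOR_RGB2HSV)
def blobs(m,mn=25):
    n,l,st,ce=cv2.connectedComponentsWithStats(m.astype(np.uint8))
    return [(ce[i].round(1),st[i],cv2.minAreaRect(np.argwhere(l==i)[:,::-1].astype(np.float32))) for i in range(1,n) if st[i][4]>mn]
H,S,V=[hsv[...,i].astype(int) for i in range(3)]
for ce,st,r in blobs(((H<8)|(H>172))&(S>150)&(V>100)): print('red',ce,st,r,onz(c,*ce,.147).round(4))
for ce,st,r in blobs((H>100)&(H<130)&(S>90)&(V>40),200): print('blue',ce,st,r,onz(c,*ce,.004).round(4))
m=(H>15)&(H<40)&(S<70)&(S>10)&(V>170)
m[:150]=0;m[245:]=0;m[:,:350]=0;m[:,420:]=0
for ce,st,r in blobs(m,100): print('cream',ce,st,r,onz(c,*r[0],.1).round(4),[onz(c,*p,.1)[:2].round(3) for p in cv2.boxPoints(r)])
```

```text
red [328.5 167.5] [325 163   9   9  47] ((328.52001953125, 167.36001586914062), (6.40000057220459, 7.600000381469727), 53.13010025024414) [6.175e-01 6.000e-04 1.470e-01]
red [386.9 197.8] [383 196   9   5  35] ((387.0, 198.0), (4.0, 8.0), 90.0) [ 0.5446 -0.1814  0.147 ]
red [386.7 211.4] [383 207   8   9  59] ((386.5, 211.0), (8.0, 7.0), 90.0) [ 0.5038 -0.1841  0.147 ]
red [436.3 209.8] [432 206   9   9  42] ((436.2499694824219, 209.75), (6.345447540283203, 6.516946315765381), 59.036251068115234) [ 0.5254 -0.3288  0.147 ]
red [333.8 262.3] [320 254  28  18 191] ((333.3999938964844, 262.2000427246094), (29.516094207763672, 6.260990142822266), 26.56505012512207) [ 0.3389 -0.0456  0.147 ]
red [436.5 286.2] [430 277  16  18  93] ((437.5000305175781, 285.5), (8.485280990600586, 18.384777069091797), 45.0) [ 0.3058 -0.3409  0.147 ]
blue [87.6 71.5] [  61   45   52   57 2077] ((87.64706420898438, 71.41177368164062), (45.11162567138672, 51.902626037597656), 14.03624439239502) [0.9175 0.8984 0.004 ]
blue [ 61.6 166.4] [  32  138   59   57 2414] ((61.73529052734375, 165.55882263183594), (49.2347297668457, 55.54065704345703), 14.03624439239502) [0.5607 0.9    0.004 ]
blue [258.7 189.1] [245 173  25  41 364] ((257.3986511230469, 193.1418914794922), (19.443334579467773, 39.56250762939453), 8.972626686096191) [0.5594 0.2256 0.004 ]
blue [289.5 197.4] [ 268  176   43   44 1497] ((289.2598571777344, 197.3013153076172), (38.26139450073242, 39.649112701416016), 7.594642639160156) [0.5431 0.1197 0.004 ]
blue [422.1 217.6] [414 207  21  21 234] ((422.9999694824219, 216.99998474121094), (20.523906707763672, 18.30510711669922), 56.3099365234375) [ 0.5259 -0.3232  0.004 ]
cream [380.6 192.8] [ 362  166   45   60 1114] ((384.0, 195.5), (59.0, 44.0), 90.0) [ 0.5622 -0.1789  0.1   ] [array([ 0.649, -0.103]), array([ 0.665, -0.24 ]), array([ 0.478, -0.253]), array([ 0.463, -0.12 ])]
```

View pics/c0.png

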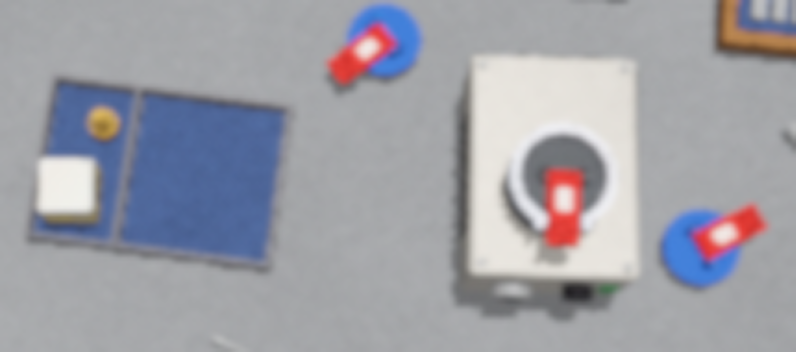

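The crop confirms it: the red tab sits on the dark cap inside the bright ring on the cream box (ring centre about top 386.6,198; tab tip about 387,216). The blue ones stand loose on the bench. Next I'll measure the rim, the tab and the bay.

Run:
```python
from h import *
c=load('top');s=load('side')
R=np.array(c['R']);print(R.round(3))
hsv=cv2.cvtColor(c['img'],cv2.COLOR_RGB2HSV);H,S,V=[hsv[...,i].astype(int) for i in range(3)]
# rim: dark cap + bright ring
g=c['img'].astype(int)
print(V[198,360:415]);print(S[198,360:415])
print(V[180:225,380]); print(V[180:225,380+14])
red=((H<10)|(H>170))&(S>110)
red[:185]=0;red[222:]=0;red[:,375:]&=True;red[:,:375]=0;red[:,400:]=0
for v in range(190,222):
    u=np.where(red[v])[0]
    if len(u):print(v,u.min(),u.max(),end='; ')
# tray bay corners
m=((H>100)&(H<130)&(S>90)&(V>40)).astype(np.uint8);m[:,:265]=0;m[:,318:]=0;m[:170]=0;m[230:]=0
k=max(cv2.findContours(m,cv2.RETR_EXTERNAL,2)[0],key=cv2.contourArea)
W=np.array([onz(c,*p[0],.004)[:2]*1000 for p in k],np.float32);r=cv2.minAreaRect(W);print('\nbay',r)
# side view rim
sh=cv2.cvtColor(s['img'],cv2.COLOR_RGB2HSV)
sr=((sh[...,0]<10)|(sh[...,0]>170))&(sh[...,1]>110);sr[:140]=0;sr[190:]=0;sr[:,:290]=0;sr[:,360:]=0
p=np.argwhere(sr)[:,::-1];print('side red',p.min(0),p.max(0),p.mean(0))
cv2.imwrite('pics/c1.png',cv2.resize(s['img'][145:215,275:360,::-1],None,fx=8,fy=8,interpolation=cv2.INTER_CUBIC))
```

```text
[[ 0.115 -0.993  0.004]
 [-0.97  -0.113 -0.216]
 [ 0.215  0.021 -0.976]]
[ 92 133 182 215 229 233 233 233 231 224 202 168 181 217 228 209 166 130
 121 115 104 108 154 198 224 233 233 232 231 230 225 207 162 116 113 117
 117 122 156 204 231 233 228 227 227 223 209 185 173 173 172 173 174 174
 172]
[  8  13  13  12  11  11  11  11  11  11  11   6   7   7   8   7   9  14
  15  13  10  45 119 166 187 186 184 186 188 190 187 172 124  35  11  15
  17  15   7   6   4   1   6   9  10  10  10   4   3   6   6   6   6   6
   4]
[231 231 231 232 233 236 232 211 173 136 122 119 119 119 116 109 104 101
 104 111 117 121 121 123 136 166 203 227 236 234 223 195 149 138 160 176
 182 183 183 181 188 209 222 217 191]
[228 228 228 228 230 234 236 225 194 150 122 116 116 117 117 115 115 118
 113 109 112 118 120 119 121 139 175 212 233 236 232 223 212 219 228 231
 231 231 231 232 232 232 231 225 204]
196 383 391; 197 382 391; 198 382 392; 199 382 392; 200 383 392; 201 383 391; 202 383 391; 203 383 391; 204 383 391; 205 382 391; 206 383 391; 207 383 391; 208 384 390; 209 384 390; 210 384 390; 211 383 390; 212 383 391; 213 382 391; 214 382 390; 215 383 390; 216 384 386; 
bay ((543.99658203125, 120.02183532714844), (126.10157775878906, 134.7958526611328), 89.03319549560547)
side red [321 156] [341 163] [331.    159.325]
```

View pics/c1.png

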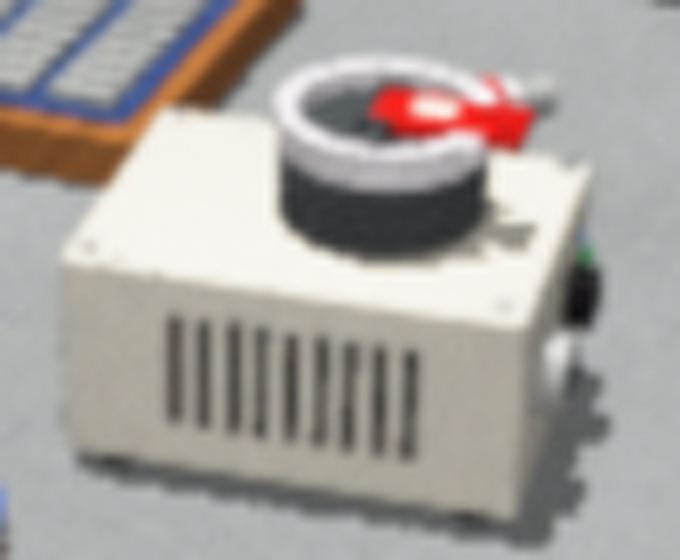

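Crop 1 shows the tab lying in the notch towards the front: the hinge is at about side (322,158) and the tip at about (341,161). Nothing stands beside it. Next come the positions and the first move.

```bash
cat >> h.py <<'E'
def plan(pos,yaw,tilt=0):
    """yaw: world heading of tool y (deg), tool z down; prints scaled row"""
    s=bot.read_state(); R0=Rn.from_rotvec(s['tcp_rot'])
    y=np.array([np.cos(np.radians(yaw)),np.sin(np.radians(yaw)),0]);z=np.array([0,0,-1.])
    Rt=Rn.from_matrix(np.column_stack([np.cross(y,z),y,z]))
    d=R0.inv().apply(np.array(pos)-s['tool_pos'])/.5; w=np.degrees((R0.inv()*Rt).as_rotvec())/30
    print('row xyz',d.round(4),'a',w.round(4),'| tcp',s['tool_pos'].round(4),'F',s['wrist_force'].round(2),'T',s['torque'].round(3),'w',round(s['width'],3),'t',s['time'])
E
python3 - <<'E'
from h import *
c=load('top');s=load('side')
print('rim',onz(c,387.0,196.9,.148).round(4))
print('tip end',onz(c,386.8,215.7,.1495).round(4),'hinge end',onz(c,387.2,195.4,.15).round(4))
print('side: tip', onz(s,275+535/8,145+118/8,.1455).round(4),'rim L/R outer',onz(s,275+273/8,145+100/8,.148).round(4),onz(s,275+492/8,145+125/8,.148).round(4))
# triangulate tip
o1,d1=ray(c,386.8,215.7);o2,d2=ray(s,275+533/8,145+120/8)
A=np.column_stack([d1,-d2]);k=np.linalg.lstsq(A,o2-o1,rcond=None)[0];print('tri',(o1+k[0]*d1).round(4),(o2+k[1]*d2).round(4))
# rim centre in side: proj of estimate
for X in ([.5463,-.1815,.148],):
  print(proj(c,X),(proj(s,X)-[275,145])*8)
plan([.49,-.184,.23],-86)
E
```

```text
rim [ 0.5472 -0.1814  0.148 ]
tip end [ 0.4905 -0.185   0.1495] hinge end [ 0.5513 -0.1813  0.15  ]
side: tip [ 0.4841 -0.1939  0.1455] rim L/R outer [ 0.5844 -0.1657  0.148 ] [ 0.497  -0.1768  0.148 ]
tri [ 0.4905 -0.185   0.1497] [ 0.483  -0.1862  0.1484]
[387.02483827 197.18809688] [376.4992918   99.40902807]
row xyz [ 0.7986 -0.6718  0.0016] a [-4.000e-03  4.000e-04  5.234e-01] | tcp [ 0.2273 -0.6348  0.2301] F [0.27 0.16 1.05] T [-0.036  0.015 -0.02 ] w 0.998 t 0.1
```

The rim is at (0.547,-0.1815). The tip is at (0.490,-0.185), 57 mm from the rim against an expected 58, and the yaw is about 4°. I'll move above the tip.

Request:
step_arm(
  series=[
    {"x": 0.797,"y": -0.672,"z": 0.0,"az": 0.523,"grip": -0.3},
    {"x": 0.797,"y": -0.672,"z": 0.0,"az": 0.523,"grip": -0.3},
    {"x": 0.797,"y": -0.672,"z": 0.0,"az": 0.523,"grip": -0.3},
    {"x": 0.797,"y": -0.672,"z": 0.0,"az": 0.523,"grip": -0.3},
    {"x": 0.797,"y": -0.672,"z": 0.0,"az": 0.523,"grip": -0.3},
    {"x": 0.797,"y": -0.672,"z": 0.0,"az": 0.523,"grip": -0.3},
    {"x": 0.797,"y": -0.672,"z": 0.0,"az": 0.523,"grip": -0.3},
    {"x": 0.797,"y": -0.672,"z": 0.0,"az": 0.523,"grip": -0.3},
    {"x": 0.797,"y": -0.672,"z": 0.0,"az": 0.523,"grip": -0.3},
    {"x": 0.797,"y": -0.672,"z": 0.0,"az": 0.523,"grip": -0.3},
    {"x": 0.797,"y": -0.672,"z": 0.0,"az": 0.523,"grip": -0.3},
    {"x": 0.797,"y": -0.672,"z": 0.0,"az": 0.523,"grip": -0.3},
  ],
  force=20,
)

```text
validation failed for argument at $.se...
```

```bash
python3 -c "
from h import *
plan([.488,-.1855,.20],-86)"
```

```text
row xyz [ 0.7938 -0.6702  0.0616] a [-4.000e-03  4.000e-04  5.234e-01] | tcp [ 0.2273 -0.6348  0.2301] F [0.27 0.16 1.05] T [-0.036  0.015 -0.02 ] w 0.998 t 0.1
```

The call was refused on validation and nothing moved. I'll try a shorter one with every field given.

Request:
step_arm(
  series=[
    {"x": 0.797,"y": -0.672,"z": 0,"ax": 0,"ay": 0,"az": 0.523,"grip": -0.3},
    {"x": 0.797,"y": -0.672,"z": 0,"ax": 0,"ay": 0,"az": 0.523,"grip": -0.3},
  ],
  force=20,
)

```text
time: 0.3
tool_pos: [0.2774, -0.5485, 0.23]
tcp_rot: [-3.138, -0.097, 0.001]
wrist_force: [1.6, 0.5, -0.1]
width: 0.69
grip_force: 0.0
```

```bash
python3 -c "
from h import *
plan([.488,-.1855,.22],-86)"
```

```text
row xyz [ 0.4651 -0.6986  0.0211] a [-0.0031  0.0006 -0.0157] | tcp [ 0.2774 -0.5485  0.23  ] F [ 1.6   0.48 -0.15] T [-0.058 -0.043  0.028] w 0.69 t 0.3
```

Request:
step_arm(
  series=[
    {"x": 0.465,"y": -0.698,"z": 0.02,"ax": 0,"ay": 0,"az": -0.015,"grip": -0.3},
    {"x": 0.465,"y": -0.698,"z": 0.02,"ax": 0,"ay": 0,"az": -0.015,"grip": -0.3},
    {"x": 0.465,"y": -0.698,"z": 0.02,"ax": 0,"ay": 0,"az": -0.015,"grip": -0.3},
    {"x": 0.465,"y": -0.698,"z": 0.02,"ax": 0,"ay": 0,"az": -0.015,"grip": -0.3},
    {"x": 0.465,"y": -0.698,"z": 0.02,"ax": 0,"ay": 0,"az": -0.015,"grip": -0.3},
    {"x": 0.465,"y": -0.698,"z": 0.02,"ax": 0,"ay": 0,"az": -0.015,"grip": -0.3},
    {"x": 0.465,"y": -0.698,"z": 0.02,"ax": 0,"ay": 0,"az": -0.015,"grip": -0.3},
    {"x": 0.465,"y": -0.698,"z": 0.02,"ax": 0,"ay": 0,"az": -0.015,"grip": -0.3},
    {"x": 0.465,"y": -0.698,"z": 0.02,"ax": 0,"ay": 0,"az": -0.015,"grip": -0.3},
    {"x": 0.465,"y": -0.698,"z": 0.02,"ax": 0,"ay": 0,"az": -0.015,"grip": -0.3},
    {"x": 0.465,"y": -0.698,"z": 0.02,"ax": 0,"ay": 0,"az": -0.015,"grip": -0.3},
    {"x": 0.465,"y": -0.698,"z": 0.02,"ax": 0,"ay": 0,"az": -0.015,"grip": -0.3},
  ],
)

```text
time: 1.5
tool_pos: [0.4847, -0.1855, 0.2211]
tcp_rot: [3.139, 0.121, -0.001]
wrist_force: [0.2, -0.3, 0.7]
width: 0.653
grip_force: 0.0
```

Run:
```python
from h import *
c=save('top','t1.png');s=save('side','s1.png')
a=cv2.resize(s['img'][95:215,270:370,::-1],None,fx=5,fy=5,interpolation=cv2.INTER_CUBIC)
cv2.imwrite('pics/c2.png',a)
plan([.488,-.1855,.126],-86)
```

```text
row xyz [ 6.800e-03 -1.000e-04  1.903e-01] a [0.0003 0.0008 0.0116] | tcp [ 0.4847 -0.1858  0.2212] F [-0.03 -0.25 -1.15] T [-0.015  0.051 -0.023] w 0.646 t 1.6
```

View pics/c2.png

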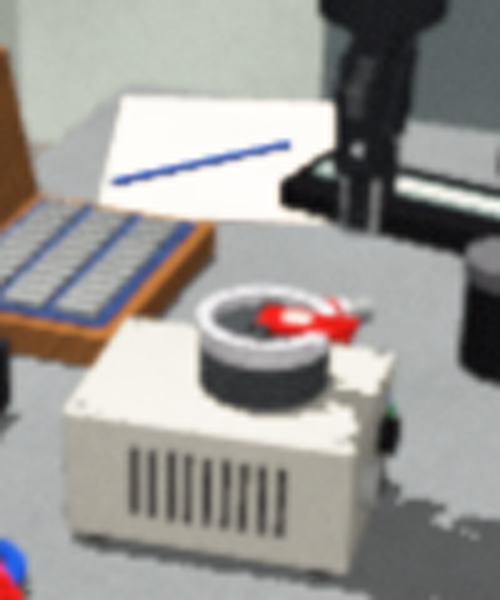

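The fingers (about side 342,140) stand straight above the tab tip (about side 341,160). I'll descend astride it and close gently.

Request:
step_arm(
  series=[
    {"x": 0.006,"y": 0,"z": 0.06,"az": 0.01,"grip": -0.3},
    {"x": 0.006,"y": 0,"z": 0.12,"az": 0.01,"grip": -0.3},
    {"x": 0.006,"y": 0,"z": 0.17,"az": 0.01,"grip": -0.3},
    {"x": 0.006,"y": 0,"z": 0.19,"az": 0.01,"grip": -0.3},
    {"x": 0.006,"y": 0,"z": 0.19,"az": 0.01,"grip": -0.3},
    {"x": 0.006,"y": 0,"z": 0.19,"az": 0.01,"grip": 1},
    {"x": 0.006,"y": 0,"z": 0.19,"az": 0.01,"grip": 1},
    {"x": 0.006,"y": 0,"z": 0.19,"az": 0.01,"grip": 1},
    {"x": 0.006,"y": 0,"z": 0.19,"az": 0.01,"grip": 1},
    {"x": 0.006,"y": 0,"z": 0.19,"az": 0.01,"grip": 1},
  ],
  force=20,
)

```text
validation failed for argument at $.se...
```

Run:
```python
from h import *
s=bot.read_state();print(s['width']*85,s['grip_force'],s['torque'])
r=.059
# arc in tool frame: current pad at angle 0, tool x ~ world +x(housing), tool z down; tool drift ignored
for a in range(0,95,10):
    t=np.radians(a);print(a,round(r*(1-np.cos(t))/.5,3),round(-r*np.sin(t)/.5,3))
plan(s['tool_pos'],-86)
```

```text
54.92886617997139 0.0 [-0.01545358  0.05126725 -0.02258584]
0 0.0 -0.0
10 0.002 -0.02
20 0.007 -0.04
30 0.016 -0.059
40 0.028 -0.076
50 0.042 -0.09
60 0.059 -0.102
70 0.078 -0.111
80 0.098 -0.116
90 0.118 -0.118
row xyz [0. 0. 0.] a [0.0003 0.0008 0.0116] | tcp [ 0.4847 -0.1858  0.2212] F [-0.03 -0.25 -1.15] T [-0.015  0.051 -0.023] w 0.646 t 1.6
```

Request:
step_arm(
  series=[
    {"x": 0.006,"y": 0,"z": 0.06,"ax": 0,"ay": 0,"az": 0.01,"grip": -0.3},
    {"x": 0.006,"y": 0,"z": 0.12,"ax": 0,"ay": 0,"az": 0.01,"grip": -0.3},
    {"x": 0.006,"y": 0,"z": 0.17,"ax": 0,"ay": 0,"az": 0.01,"grip": -0.3},
    {"x": 0.006,"y": 0,"z": 0.19,"ax": 0,"ay": 0,"az": 0.01,"grip": -0.3},
    {"x": 0.006,"y": 0,"z": 0.19,"ax": 0,"ay": 0,"az": 0.01,"grip": -0.3},
    {"x": 0.006,"y": 0,"z": 0.19,"ax": 0,"ay": 0,"az": 0.01,"grip": 1},
    {"x": 0.006,"y": 0,"z": 0.19,"ax": 0,"ay": 0,"az": 0.01,"grip": 1},
    {"x": 0.006,"y": 0,"z": 0.19,"ax": 0,"ay": 0,"az": 0.01,"grip": 1},
    {"x": 0.006,"y": 0,"z": 0.19,"ax": 0,"ay": 0,"az": 0.01,"grip": 1},
    {"x": 0.006,"y": 0,"z": 0.19,"ax": 0,"ay": 0,"az": 0.01,"grip": 1},
  ],
  force=20,
)

```text
time: 2.6
tool_pos: [0.4892, -0.185, 0.1275]
tcp_rot: [3.138, 0.114, 0.004]
wrist_force: [-0.1, -2.6, 3.2]
width: 0.295
grip_force: 22.7
```

Run:
```python
from h import *
s=bot.read_state();print(s['width']*85,s['grip_force'],s['torque'])
plan(s['tool_pos'],-86)
```

```text
25.10632011270695 22.687495350837708 [-0.22764111 -0.07368668 -0.09261123]
row xyz [0. 0. 0.] a [ 0.003  -0.0043  0.0055] | tcp [ 0.4892 -0.185   0.1275] F [-0.12 -2.62  3.22] T [-0.228 -0.074 -0.093] w 0.295 t 2.6
```

The tab is held (25 mm, 23 N). I'll swing it up along the arc about the hinge.

Request:
step_arm(
  series=[
    {"x": 0.001,"y": 0,"z": -0.015,"ax": 0,"ay": 0,"az": 0,"grip": 1},
    {"x": 0.004,"y": 0,"z": -0.03,"ax": 0,"ay": 0,"az": 0,"grip": 1},
    {"x": 0.009,"y": 0,"z": -0.044,"ax": 0,"ay": 0,"az": 0,"grip": 1},
    {"x": 0.016,"y": 0,"z": -0.058,"ax": 0,"ay": 0,"az": 0,"grip": 1},
    {"x": 0.024,"y": 0,"z": -0.071,"ax": 0,"ay": 0,"az": 0,"grip": 1},
    {"x": 0.034,"y": 0,"z": -0.082,"ax": 0,"ay": 0,"az": 0,"grip": 1},
    {"x": 0.045,"y": 0,"z": -0.092,"ax": 0,"ay": 0,"az": 0,"grip": 1},
    {"x": 0.058,"y": 0,"z": -0.1,"ax": 0,"ay": 0,"az": 0,"grip": 1},
  ],
)

```text
time: 3.4
tool_pos: [0.5168, -0.1822, 0.1764]
tcp_rot: [-3.139, -0.114, 0.003]
wrist_force: [-3.4, -3.3, -1.7]
width: 0.295
grip_force: 23.4
```

Run:
```python
from h import *
s=save('side','s2.png')
cv2.imwrite('pics/c3.png',cv2.resize(s['img'][95:215,270:370,::-1],None,fx=5,fy=5,interpolation=cv2.INTER_CUBIC))
plan([.547,-.1815,.187],-86)
```

```text
row xyz [ 0.0572  0.0027 -0.0194] a [-0.0001 -0.0008  0.0052] | tcp [ 0.5184 -0.1822  0.1773] F [-2.33 -1.41 -0.76] T [-0.38   0.848 -0.068] w 0.297 t 3.45
```

View pics/c3.png

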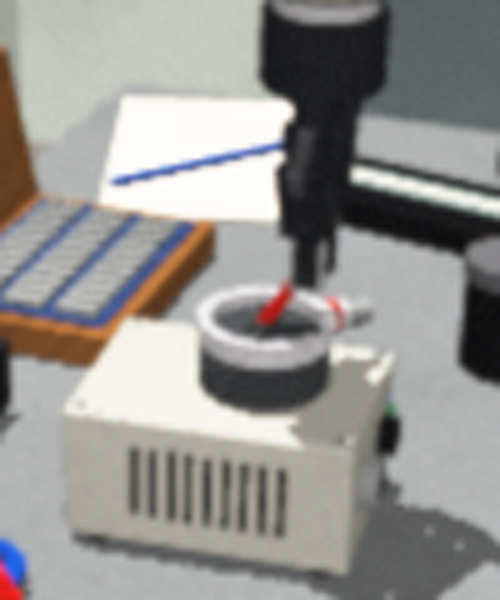

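The tab (side about 324,157) stands at about 60° in the grip. I'll carry on to upright.

Request:
step_arm(
  series=[
    {"x": 0.014,"y": 0,"z": -0.008,"ax": 0,"ay": 0,"az": 0,"grip": 1},
    {"x": 0.028,"y": 0.001,"z": -0.013,"ax": 0,"ay": 0,"az": 0,"grip": 1},
    {"x": 0.042,"y": 0.002,"z": -0.017,"ax": 0,"ay": 0,"az": 0,"grip": 1},
    {"x": 0.056,"y": 0.002,"z": -0.018,"ax": 0,"ay": 0,"az": 0,"grip": 1},
    {"x": 0.056,"y": 0.002,"z": -0.018,"ax": 0,"ay": 0,"az": 0,"grip": 1},
    {"x": 0.056,"y": 0.002,"z": -0.018,"ax": 0,"ay": 0,"az": 0,"grip": 1},
  ],
)

```text
time: 4.05
tool_pos: [0.5458, -0.1806, 0.1853]
tcp_rot: [-3.139, -0.114, -0.001]
wrist_force: [-1.3, 1.2, -1.4]
width: 0.297
grip_force: 22.4
```

Run:
```python
from h import *
plan([.547,-.1815,.187],-86)
print(bot.read_state()['q'])
```

```text
row xyz [ 0.0022  0.0019 -0.0034] a [-0.0018 -0.0018  0.0057] | tcp [ 0.5458 -0.1806  0.1853] F [-1.31  1.2  -1.43] T [ 0.321  0.357 -0.012] w 0.297 t 4.05
[-3.63652676e-01  1.09320153e-01  1.87296668e+00  1.36972800e-03
  1.15886288e+00  1.13380538e+00]
```

Upright. I'll regrip 20 mm lower for the turning.

Request:
step_arm(
  series=[
    {"x": 0.0,"y": 0.0,"z": 0,"ax": 0,"ay": 0,"az": 0,"grip": 0.1},
    {"x": 0.001,"y": 0.001,"z": 0,"ax": 0,"ay": 0,"az": 0,"grip": 0.1},
    {"x": 0.001,"y": 0.001,"z": 0,"ax": 0,"ay": 0,"az": 0,"grip": 0.1},
    {"x": 0.001,"y": 0.001,"z": 0.02,"ax": 0,"ay": 0,"az": 0,"grip": 0.1},
    {"x": 0.001,"y": 0.001,"z": 0.04,"ax": 0,"ay": 0,"az": 0,"grip": 0.1},
    {"x": 0.001,"y": 0.001,"z": 0.04,"ax": 0,"ay": 0,"az": 0,"grip": 0.1},
    {"x": 0.001,"y": 0.001,"z": 0.04,"ax": 0,"ay": 0,"az": 0,"grip": 1},
    {"x": 0.001,"y": 0.001,"z": 0.04,"ax": 0,"ay": 0,"az": 0,"grip": 1},
    {"x": 0.001,"y": 0.001,"z": 0.04,"ax": 0,"ay": 0,"az": 0,"grip": 1},
    {"x": 0.001,"y": 0.001,"z": 0.04,"ax": 0,"ay": 0,"az": 0,"grip": 1},
  ],
  force=40,
)

```text
time: 5.05
tool_pos: [0.545, -0.1812, 0.1645]
tcp_rot: [-3.138, -0.114, 0.003]
wrist_force: [-0.4, 1.8, -5.3]
width: 0.294
grip_force: 39.4
```

Run:
```python
from h import *
s=save('side','s3.png')
cv2.imwrite('pics/c4.png',cv2.resize(s['img'][95:215,270:370,::-1],None,fx=5,fy=5,interpolation=cv2.INTER_CUBIC))
plan([.547,-.1815,.166],-86)
```

```text
row xyz [ 0.0039  0.0009 -0.003 ] a [-0.0022  0.0032  0.0054] | tcp [ 0.545  -0.1812  0.1645] F [-0.92  1.94 -4.59] T [ 0.246  0.199 -0.026] w 0.304 t 5.1
```

View pics/c4.png

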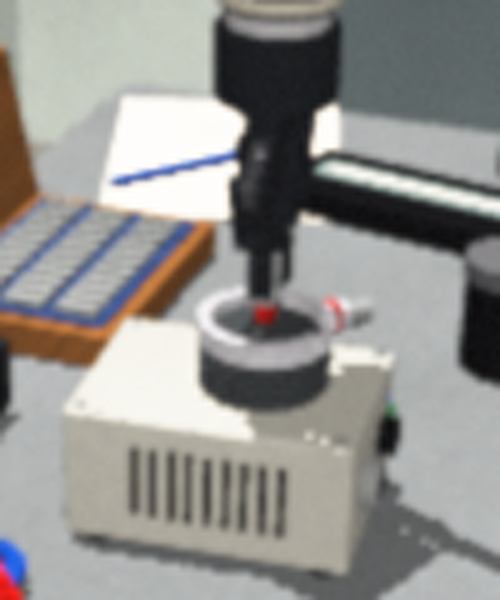

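The fingers hold the upright tab (red just above the cap at side about 323,158). I'll start turning anticlockwise (tool az negative) and watch the moment.

Request:
step_arm(
  series=[
    {"x": 0.002,"y": 0,"z": 0,"ax": 0,"ay": 0,"az": -0.15,"grip": 1},
    {"x": 0.002,"y": 0,"z": 0,"ax": 0,"ay": 0,"az": -0.3,"grip": 1},
    {"x": 0.002,"y": 0,"z": 0,"ax": 0,"ay": 0,"az": -0.45,"grip": 1},
    {"x": 0.002,"y": 0,"z": 0,"ax": 0,"ay": 0,"az": -0.6,"grip": 1},
    {"x": 0.002,"y": 0,"z": 0,"ax": 0,"ay": 0,"az": -0.8,"grip": 1},
    {"x": 0.002,"y": 0,"z": 0,"ax": 0,"ay": 0,"az": -1,"grip": 1},
    {"x": 0.002,"y": 0,"z": 0,"ax": 0,"ay": 0,"az": -1,"grip": 1},
  ],
)

```text
time: 5.8
tool_pos: [0.5464, -0.1821, 0.1645]
tcp_rot: [3.003, 0.923, -0.001]
wrist_force: [0.2, -1.2, -8.2]
width: 0.298
grip_force: 39.6
```

Run:
```python
from h import *
plan([.547,-.1815,.166],-56)
```

```text
row xyz [ 0.0016 -0.0003 -0.0029] a [0.0003 0.0017 0.0058] | tcp [ 0.5464 -0.1821  0.1645] F [ 0.19 -1.18 -8.17] T [-0.296 -0.082  0.078] w 0.298 t 5.8
```

Request:
step_arm(
  series=[
    {"x": 0.001,"y": 0,"z": 0.001,"ax": 0,"ay": 0,"az": -0.2,"grip": 1},
    {"x": 0.001,"y": 0,"z": 0.001,"ax": 0,"ay": 0,"az": -0.4,"grip": 1},
    {"x": 0.001,"y": 0,"z": 0.001,"ax": 0,"ay": 0,"az": -0.6,"grip": 1},
    {"x": 0.001,"y": 0,"z": 0.001,"ax": 0,"ay": 0,"az": -0.8,"grip": 1},
    {"x": 0.001,"y": 0,"z": 0.001,"ax": 0,"ay": 0,"az": -1,"grip": 1},
  ],
)

```text
time: 6.3
tool_pos: [0.5472, -0.1817, 0.1645]
tcp_rot: [2.661, 1.669, -0.0]
wrist_force: [0.5, -0.2, -5.7]
width: 0.298
grip_force: 39.7
```

Run:
```python
from h import *
plan([.547,-.1815,.166],-26)
```

```text
row xyz [ 0.0002 -0.0006 -0.003 ] a [0.0008 0.0006 0.0071] | tcp [ 0.5472 -0.1817  0.1645] F [ 0.5  -0.16 -5.73] T [-0.199 -0.189 -0.244] w 0.298 t 6.3
```

Request:
step_arm(
  series=[
    {"x": 0,"y": 0,"z": 0,"ax": 0,"ay": 0,"az": -0.2,"grip": 1},
    {"x": 0,"y": 0,"z": 0,"ax": 0,"ay": 0,"az": -0.4,"grip": 1},
    {"x": 0,"y": 0,"z": 0,"ax": 0,"ay": 0,"az": -0.6,"grip": 1},
    {"x": 0,"y": 0,"z": 0,"ax": 0,"ay": 0,"az": -0.8,"grip": 1},
    {"x": 0,"y": 0,"z": 0,"ax": 0,"ay": 0,"az": -1,"grip": 1},
  ],
)

```text
time: 6.8
tool_pos: [0.5473, -0.1816, 0.1645]
tcp_rot: [2.138, 2.301, 0.0]
wrist_force: [0.8, 0.8, -6.8]
width: 0.299
grip_force: 39.7
```

Run:
```python
from h import *
plan([.547,-.1815,.166],4)
save('top','t4.png')
s=save('side','s4.png')
cv2.imwrite('pics/c5.png',cv2.resize(s['img'][95:215,270:370,::-1],None,fx=5,fy=5,interpolation=cv2.INTER_CUBIC))
```

```text
row xyz [ 0.0002 -0.0006 -0.003 ] a [0.0009 0.0003 0.007 ] | tcp [ 0.5473 -0.1816  0.1645] F [ 0.81  0.77 -6.75] T [-0.071 -0.278 -0.201] w 0.299 t 6.8
```

View pics/c5.png

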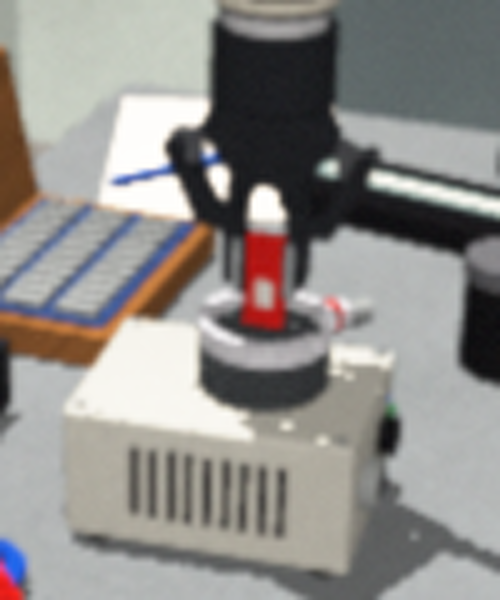

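The tab's broad face now looks at the side camera (side about 322,151), so cap and tab turned together by 90° at about 0.2 N m. From here I'll go slowly with a softer grip, feeling for the stop.

Request:
step_arm(
  series=[
    {"x": 0,"y": 0,"z": 0,"ax": 0,"ay": 0,"az": -0.15,"grip": 1},
    {"x": 0,"y": 0,"z": 0,"ax": 0,"ay": 0,"az": -0.3,"grip": 1},
    {"x": 0,"y": 0,"z": 0,"ax": 0,"ay": 0,"az": -0.43,"grip": 1},
    {"x": 0,"y": 0,"z": 0,"ax": 0,"ay": 0,"az": -0.52,"grip": 1},
  ],
  force=28,
)

```text
time: 7.3
tool_pos: [0.5472, -0.1814, 0.1645]
tcp_rot: [1.811, 2.567, 0.0]
wrist_force: [0.5, 1.0, -6.9]
width: 0.3
grip_force: 39.6
```

Run:
```python
from h import *
plan([.547,-.1815,.166],4)
```

```text
row xyz [-0.     -0.0005 -0.003 ] a [ 4.0e-04 -1.0e-04  5.2e-01] | tcp [ 0.5472 -0.1814  0.1645] F [ 0.45  0.97 -6.94] T [ 0.04  -0.297 -0.174] w 0.3 t 7.3
```

Request:
step_arm(
  series=[
    {"x": 0,"y": 0,"z": 0,"ax": 0,"ay": 0,"az": -0.07,"grip": 1},
    {"x": 0,"y": 0,"z": 0,"ax": 0,"ay": 0,"az": -0.14,"grip": 1},
    {"x": 0,"y": 0,"z": 0,"ax": 0,"ay": 0,"az": -0.21,"grip": 1},
  ],
)

```text
time: 7.6
tool_pos: [0.5472, -0.1814, 0.1645]
tcp_rot: [1.668, 2.662, 0.0]
wrist_force: [0.5, -0.4, -6.6]
width: 0.297
grip_force: 39.6
```

Run:
```python
from h import *
plan([.547,-.1815,.166],4)
```

```text
row xyz [-0.     -0.0005 -0.003 ] a [ 5.000e-04 -2.000e-04  7.283e-01] | tcp [ 0.5472 -0.1814  0.1645] F [ 0.47 -0.36 -6.58] T [ 0.078 -0.29  -0.232] w 0.297 t 7.6
```

Request:
step_arm(
  series=[
    {"x": 0,"y": 0,"z": 0,"ax": 0,"ay": 0,"az": -0.07,"grip": 1},
    {"x": 0,"y": 0,"z": 0,"ax": 0,"ay": 0,"az": -0.14,"grip": 1},
    {"x": 0,"y": 0,"z": 0,"ax": 0,"ay": 0,"az": -0.2,"grip": 1},
  ],
)

```text
time: 7.9
tool_pos: [0.5472, -0.1813, 0.1645]
tcp_rot: [-1.527, -2.746, -0.0]
wrist_force: [-0.2, -0.2, -7.1]
width: 0.298
grip_force: 39.6
```

```bash
python3 -c "
from h import *
plan([.547,-.1815,.166],4)"
```

```text
row xyz [-0.0001 -0.0005 -0.003 ] a [ 3.000e-04 -5.000e-04  9.281e-01] | tcp [ 0.5472 -0.1813  0.1645] F [-0.23 -0.19 -7.12] T [ 0.109 -0.324 -0.193] w 0.298 t 7.9
```

Request:
step_arm(
  series=[
    {"x": 0,"y": 0,"z": 0,"ax": 0,"ay": 0,"az": -0.07,"grip": 1},
    {"x": 0,"y": 0,"z": 0,"ax": 0,"ay": 0,"az": -0.13,"grip": 1},
  ],
)

```text
time: 8.1
tool_pos: [0.5472, -0.1813, 0.1645]
tcp_rot: [-1.432, -2.796, -0.001]
wrist_force: [-0.2, 0.6, -6.8]
width: 0.298
grip_force: 39.7
```

```bash
python3 -c "
from h import *
plan([.547,-.1815,.166],4)"
```

```text
row xyz [-0.0001 -0.0006 -0.003 ] a [ 4.0000e-04 -6.0000e-04  1.0581e+00] | tcp [ 0.5472 -0.1813  0.1645] F [-0.24  0.65 -6.81] T [ 0.081 -0.305 -0.212] w 0.298 t 8.1
```

Now at about 122°, still free. I'll continue one small call at a time and read the moment after each.

Request:
step_arm(
  series=[
    {"x": 0,"y": 0,"z": 0,"ax": 0,"ay": 0,"az": -0.06,"grip": 1},
    {"x": 0,"y": 0,"z": 0,"ax": 0,"ay": 0,"az": -0.12,"grip": 1},
  ],
)

```text
time: 8.3
tool_pos: [0.5471, -0.1813, 0.1645]
tcp_rot: [-1.344, -2.839, -0.001]
wrist_force: [0.4, 0.4, -6.1]
width: 0.299
grip_force: 39.7
```

```bash
python3 -c "
from h import *
plan([.547,-.1815,.166],34)"
```

```text
row xyz [-0.0002 -0.0005 -0.003 ] a [ 0.0005 -0.0007  0.1779] | tcp [ 0.5471 -0.1813  0.1645] F [ 0.38  0.44 -6.14] T [ 0.17  -0.189 -0.229] w 0.299 t 8.3
```

Request:
step_arm(
  series=[
    {"x": 0,"y": 0,"z": 0,"ax": 0,"ay": 0,"az": -0.06,"grip": 1},
    {"x": 0,"y": 0,"z": 0,"ax": 0,"ay": 0,"az": -0.12,"grip": 1},
  ],
)

```text
time: 8.5
tool_pos: [0.5471, -0.1813, 0.1645]
tcp_rot: [-1.254, -2.88, -0.001]
wrist_force: [0.4, 1.5, -6.2]
width: 0.301
grip_force: 39.7
```

```bash
python3 -c "
from h import *
plan([.547,-.1815,.166],34)"
```

```text
row xyz [-0.0002 -0.0005 -0.0029] a [ 0.0005 -0.0008  0.2978] | tcp [ 0.5471 -0.1813  0.1645] F [ 0.44  1.47 -6.25] T [ 0.141 -0.157 -0.225] w 0.301 t 8.5
```

Request:
step_arm(
  series=[
    {"x": 0,"y": 0,"z": 0,"ax": 0,"ay": 0,"az": -0.06,"grip": 1},
    {"x": 0,"y": 0,"z": 0,"ax": 0,"ay": 0,"az": -0.12,"grip": 1},
  ],
)

```text
time: 8.7
tool_pos: [0.5471, -0.1812, 0.1646]
tcp_rot: [-1.163, -2.918, -0.001]
wrist_force: [0.2, 0.2, -5.9]
width: 0.296
grip_force: 39.7
```

```bash
python3 -c "
from h import *
plan([.547,-.1815,.166],34)"
```

```text
row xyz [-0.0002 -0.0006 -0.0029] a [ 0.0006 -0.0008  0.4179] | tcp [ 0.5471 -0.1812  0.1646] F [ 0.23  0.24 -5.86] T [ 0.158 -0.183 -0.204] w 0.296 t 8.7
```

Request:
step_arm(
  series=[
    {"x": 0,"y": 0,"z": 0,"ax": 0,"ay": 0,"az": -0.06,"grip": 1},
  ],
)

```text
time: 8.8
tool_pos: [0.5471, -0.1812, 0.1646]
tcp_rot: [-1.117, -2.936, -0.001]
wrist_force: [-0.8, 0.5, -5.8]
width: 0.301
grip_force: 39.7
```

```bash
python3 -c "
from h import *
plan([.547,-.1815,.166],34)"
```

```text
row xyz [-0.0003 -0.0006 -0.0028] a [ 0.0006 -0.001   0.4779] | tcp [ 0.5471 -0.1812  0.1646] F [-0.83  0.45 -5.78] T [ 0.231 -0.103 -0.158] w 0.301 t 8.8
```

Request:
step_arm(
  series=[
    {"x": 0,"y": 0,"z": 0,"ax": 0,"ay": 0,"az": -0.06,"grip": 1},
    {"x": 0,"y": 0,"z": 0,"ax": 0,"ay": 0,"az": -0.12,"grip": 1},
  ],
)

```text
time: 9.0
tool_pos: [0.547, -0.1811, 0.1647]
tcp_rot: [-1.024, -2.969, -0.001]
wrist_force: [-0.4, 1.7, -4.3]
width: 0.296
grip_force: 39.9
```

```bash
python3 -c "
from h import *
plan([.547,-.1815,.166],64)"
```

```text
row xyz [-0.0005 -0.0007 -0.0026] a [ 0.001  -0.0013 -0.4021] | tcp [ 0.547  -0.1811  0.1647] F [-0.42  1.73 -4.31] T [ 0.387 -0.02  -0.226] w 0.296 t 9.0
```

Request:
step_arm(
  series=[
    {"x": 0,"y": 0,"z": 0,"ax": 0,"ay": 0,"az": -0.06,"grip": 1},
    {"x": 0,"y": 0,"z": 0,"ax": 0,"ay": 0,"az": -0.12,"grip": 1},
  ],
)

```text
time: 9.2
tool_pos: [0.5468, -0.1807, 0.165]
tcp_rot: [-0.93, -2.999, -0.002]
wrist_force: [-2.4, 1.2, -3.0]
width: 0.296
grip_force: 40.2
```

```bash
python3 -c "
from h import *
plan([.547,-.1815,.166],64)"
```

```text
row xyz [-0.0011 -0.001  -0.0021] a [ 0.0016 -0.0028 -0.2821] | tcp [ 0.5468 -0.1807  0.165 ] F [-2.4   1.17 -2.96] T [ 0.474  0.226 -0.168] w 0.296 t 9.2
```

The force is shifting (Fz from -7 to -3 and the tool is rising slightly), so the release window may be near. I'll go in 2° steps.

Request:
step_arm(
  series=[
    {"x": 0,"y": 0,"z": 0,"ax": 0,"ay": 0,"az": -0.06,"grip": 1},
  ],
)

```text
time: 9.3
tool_pos: [0.5475, -0.1812, 0.1657]
tcp_rot: [0.883, 3.014, 0.001]
wrist_force: [-1.3, -0.2, 2.9]
width: 0.298
grip_force: 40.8
```

```bash
python3 -c "
from h import *
plan([.547,-.1815,.166],64);print(bot.read_state()['q'])"
```

```text
row xyz [ 0.0005 -0.0011 -0.0007] a [ 0.0014  0.001  -0.2215] | tcp [ 0.5475 -0.1812  0.1657] F [-1.28 -0.15  2.87] T [0.222 0.111 0.027] w 0.298 t 9.3
[-3.63161253e-01  1.29344140e-01  1.88876453e+00  7.08193094e-04
  1.12285505e+00 -1.36452160e+00]
```

Fz flipped to +2.9 N and the moment vanished, so the cap has entered the release window and the spring is pushing it up. I'll try a gentle lift of a few millimetres.

Request:
step_arm(
  series=[
    {"x": 0,"y": 0,"z": -0.003,"ax": 0,"ay": 0,"az": 0,"grip": 1},
    {"x": 0,"y": 0,"z": -0.006,"ax": 0,"ay": 0,"az": 0,"grip": 1},
    {"x": 0,"y": 0,"z": -0.009,"ax": 0,"ay": 0,"az": 0,"grip": 1},
  ],
)

```text
time: 9.6
tool_pos: [0.5476, -0.1817, 0.1699]
tcp_rot: [0.88, 3.015, -0.001]
wrist_force: [-1.1, -0.3, -1.6]
width: 0.298
grip_force: 40.3
```

```bash
python3 -c "
from h import *
plan([.547,-.1815,.166],64)"
```

```text
row xyz [ 0.0012 -0.0002  0.0077] a [-0.0003  0.0026 -0.218 ] | tcp [ 0.5476 -0.1817  0.1699] F [-1.06 -0.31 -1.65] T [ 0.008  0.033 -0.009] w 0.298 t 9.6
```

It's free (Fz -1.6 N). Lifting out.

Request:
step_arm(
  series=[
    {"x": 0,"y": 0,"z": -0.015,"ax": 0,"ay": 0,"az": 0,"grip": 1},
    {"x": 0,"y": 0,"z": -0.03,"ax": 0,"ay": 0,"az": 0,"grip": 1},
    {"x": 0,"y": 0,"z": -0.045,"ax": 0,"ay": 0,"az": 0,"grip": 1},
    {"x": 0,"y": 0,"z": -0.06,"ax": 0,"ay": 0,"az": 0,"grip": 1},
    {"x": 0,"y": 0,"z": -0.08,"ax": 0,"ay": 0,"az": 0,"grip": 1},
    {"x": 0,"y": 0,"z": -0.11,"ax": 0,"ay": 0,"az": 0,"grip": 1},
    {"x": 0,"y": 0,"z": -0.14,"ax": 0,"ay": 0,"az": 0,"grip": 1},
    {"x": 0,"y": 0,"z": -0.14,"ax": 0,"ay": 0,"az": 0,"grip": 1},
    {"x": 0,"y": 0,"z": -0.14,"ax": 0,"ay": 0,"az": 0,"grip": 1},
  ],
)

```text
time: 10.5
tool_pos: [0.5477, -0.1815, 0.2403]
tcp_rot: [0.877, 3.015, -0.0]
wrist_force: [0.3, -0.6, -2.3]
width: 0.297
grip_force: 40.4
```

Run:
```python
from h import *
s=save('side','s5.png')
cv2.imwrite('pics/c6.png',cv2.resize(s['img'][75:215,255:370,::-1],None,fx=4,fy=4,interpolation=cv2.INTER_CUBIC))
plan([.544,.120,.238],90);plan([.544,.120,.238],59)
```

```text
row xyz [0.3285 0.5053 0.0026] a [ 0.0000e+00  1.0000e-04 -1.0814e+00] | tcp [ 0.5471 -0.1814  0.2393] F [ 0.26  0.1  -2.88] T [ 0.032 -0.028  0.019] w 0.294 t 10.55
row xyz [0.3285 0.5053 0.0026] a [ 0.      0.0001 -0.0481] | tcp [ 0.5471 -0.1814  0.2393] F [ 0.26  0.1  -2.88] T [ 0.032 -0.028  0.019] w 0.294 t 10.55
```

View pics/c6.png

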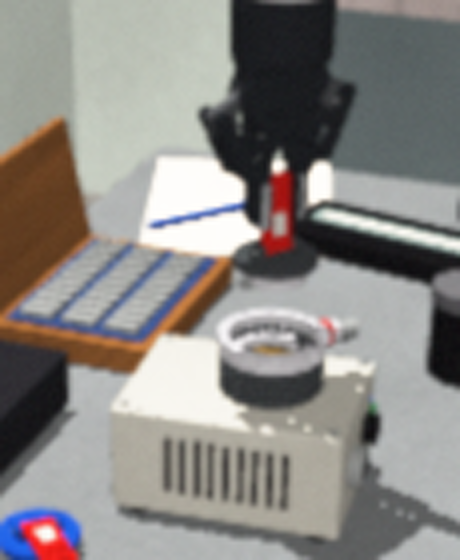

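The cap hangs level, well clear of the now-open turret (side about 323,140). I'll carry it level over the empty bay.

Request:
step_arm(
  series=[
    {"x": 0.013,"y": 0.02,"z": 0.002,"ax": 0,"ay": 0,"az": 0,"grip": 1},
    {"x": 0.04,"y": 0.061,"z": 0.002,"ax": 0,"ay": 0,"az": 0,"grip": 1},
    {"x": 0.073,"y": 0.112,"z": 0.002,"ax": 0,"ay": 0,"az": 0,"grip": 1},
    {"x": 0.107,"y": 0.164,"z": 0.002,"ax": 0,"ay": 0,"az": 0,"grip": 1},
    {"x": 0.141,"y": 0.216,"z": 0.002,"ax": 0,"ay": 0,"az": 0,"grip": 1},
    {"x": 0.175,"y": 0.269,"z": 0.002,"ax": 0,"ay": 0,"az": 0,"grip": 1},
    {"x": 0.209,"y": 0.322,"z": 0.002,"ax": 0,"ay": 0,"az": 0,"grip": 1},
    {"x": 0.243,"y": 0.374,"z": 0.002,"ax": 0,"ay": 0,"az": 0,"grip": 1},
    {"x": 0.277,"y": 0.426,"z": 0.002,"ax": 0,"ay": 0,"az": 0,"grip": 1},
    {"x": 0.304,"y": 0.467,"z": 0.002,"ax": 0,"ay": 0,"az": 0,"grip": 1},
    {"x": 0.322,"y": 0.495,"z": 0.002,"ax": 0,"ay": 0,"az": 0,"grip": 1},
    {"x": 0.3285,"y": 0.505,"z": 0.002,"ax": 0,"ay": 0,"az": 0,"grip": 1},
  ],
)

```text
time: 11.75
tool_pos: [0.5432, 0.1216, 0.2375]
tcp_rot: [-0.874, -3.016, 0.0]
wrist_force: [-0.0, -0.1, -1.3]
width: 0.294
grip_force: 40.3
```

Run:
```python
from h import *
plan([.544,.120,.0485],59)
```

```text
row xyz [-0.0035 -0.0017  0.378 ] a [-0.0012 -0.0023 -0.044 ] | tcp [0.5432 0.1216 0.2375] F [-0.01 -0.13 -1.29] T [ 0.015  0.048 -0.048] w 0.294 t 11.75
```

Request:
step_arm(
  series=[
    {"x": 0,"y": 0,"z": 0.03,"ax": 0,"ay": 0,"az": 0,"grip": 1},
    {"x": 0,"y": 0,"z": 0.08,"ax": 0,"ay": 0,"az": 0,"grip": 1},
    {"x": 0,"y": 0,"z": 0.13,"ax": 0,"ay": 0,"az": 0,"grip": 1},
    {"x": 0,"y": 0,"z": 0.18,"ax": 0,"ay": 0,"az": 0,"grip": 1},
    {"x": 0,"y": 0,"z": 0.23,"ax": 0,"ay": 0,"az": 0,"grip": 1},
    {"x": 0,"y": 0,"z": 0.28,"ax": 0,"ay": 0,"az": 0,"grip": 1},
    {"x": 0,"y": 0,"z": 0.32,"ax": 0,"ay": 0,"az": 0,"grip": 1},
    {"x": 0,"y": 0,"z": 0.345,"ax": 0,"ay": 0,"az": 0,"grip": 1},
    {"x": 0,"y": 0,"z": 0.36,"ax": 0,"ay": 0,"az": 0,"grip": 1},
    {"x": 0,"y": 0,"z": 0.36,"ax": 0,"ay": 0,"az": 0,"grip": 1},
  ],
)

```text
time: 12.75
tool_pos: [0.5431, 0.1191, 0.057]
tcp_rot: [-0.878, -3.014, 0.002]
wrist_force: [-1.0, -0.6, -1.8]
width: 0.294
grip_force: 40.3
```

Run:
```python
from h import *
c=save('top','t6.png');s=save('side','s6.png')
a=cv2.resize(c['img'][150:245,230:330,::-1],None,fx=4,fy=4,interpolation=cv2.INTER_CUBIC)
b=cv2.resize(s['img'][180:300,230:330,::-1],(400,480),interpolation=cv2.INTER_CUBIC)
cv2.imwrite('pics/c7.png',np.hstack([a,b[:380]]))
plan([.544,.120,.0485],59)
```

```text
row xyz [ 0.0016 -0.0003  0.0209] a [ 0.0015  0.0019 -0.0487] | tcp [0.5447 0.1197 0.0589] F [ 0.42 -0.1  -1.56] T [-0.009 -0.04  -0.01 ] w 0.299 t 12.85
```

View pics/c7.png

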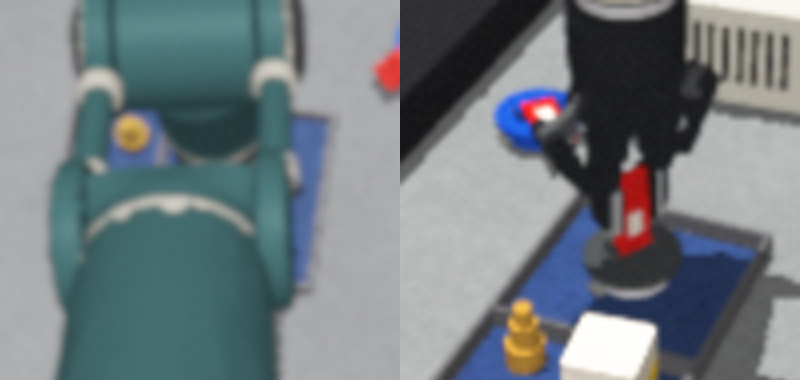

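The cap hangs upright over the middle of the empty bay (side about 388,247), about 10 mm above the floor and clear of the partition and carton. I'll lower it to contact.

Request:
step_arm(
  series=[
    {"x": 0,"y": 0,"z": 0.004,"ax": 0,"ay": 0,"az": 0,"grip": 1},
    {"x": 0,"y": 0,"z": 0.008,"ax": 0,"ay": 0,"az": 0,"grip": 1},
    {"x": 0,"y": 0,"z": 0.012,"ax": 0,"ay": 0,"az": 0,"grip": 1},
    {"x": 0,"y": 0,"z": 0.016,"ax": 0,"ay": 0,"az": 0,"grip": 1},
    {"x": 0,"y": 0,"z": 0.018,"ax": 0,"ay": 0,"az": 0,"grip": 1},
    {"x": 0,"y": 0,"z": 0.018,"ax": 0,"ay": 0,"az": 0,"grip": 1},
  ],
)

```text
time: 13.45
tool_pos: [0.5437, 0.1198, 0.049]
tcp_rot: [-0.877, -3.016, 0.0]
wrist_force: [-0.0, 0.3, -1.3]
width: 0.293
grip_force: 40.3
```

```bash
python3 -c "
from h import *
plan([.544,.120,.0485],59)"
```

```text
row xyz [-0.0003  0.0006  0.0011] a [-0.0006 -0.0008 -0.0479] | tcp [0.5437 0.1198 0.049 ] F [-0.05  0.27 -1.34] T [0.034 0.032 0.013] w 0.293 t 13.45
```

Request:
step_arm(
  series=[
    {"x": 0,"y": 0,"z": 0.001,"ax": 0,"ay": 0,"az": 0,"grip": 1},
    {"x": 0,"y": 0,"z": 0.002,"ax": 0,"ay": 0,"az": 0,"grip": 1},
    {"x": 0,"y": 0,"z": 0.002,"ax": 0,"ay": 0,"az": 0,"grip": 1},
  ],
)

```text
time: 13.75
tool_pos: [0.5441, 0.1198, 0.0485]
tcp_rot: [0.878, 3.016, 0.0]
wrist_force: [-0.7, -0.4, -0.1]
width: 0.297
grip_force: 40.5
```

```bash
python3 -c "
from h import *
plan([.544,.120,.0485],59)"
```

```text
row xyz [0.0004 0.0002 0.    ] a [ 0.0001  0.0002 -0.0481] | tcp [0.5441 0.1198 0.0485] F [-0.65 -0.36 -0.12] T [-0.011  0.045  0.051] w 0.297 t 13.75
```

Request:
step_arm(
  series=[
    {"x": 0,"y": 0,"z": 0.001,"ax": 0,"ay": 0,"az": 0,"grip": 1},
    {"x": 0,"y": 0,"z": 0.002,"ax": 0,"ay": 0,"az": 0,"grip": 1},
    {"x": 0,"y": 0,"z": 0.002,"ax": 0,"ay": 0,"az": 0,"grip": 1},
  ],
)

```text
time: 14.05
tool_pos: [0.5442, 0.1197, 0.0484]
tcp_rot: [0.878, 3.016, -0.0]
wrist_force: [-3.2, -2.1, 5.6]
width: 0.295
grip_force: 41.3
```

```bash
python3 -c "
from h import *
plan([.544,.120,.0485],59)"
```

```text
row xyz [ 0.0006  0.0003 -0.0003] a [-0.0001  0.0004 -0.0482] | tcp [0.5442 0.1197 0.0484] F [-3.2  -2.05  5.55] T [-0.147  0.592  0.035] w 0.295 t 14.05
```

The floor bears it (5.6 N). I'll release and back off upward.

Request:
step_arm(
  series=[
    {"x": 0,"y": 0,"z": 0,"ax": 0,"ay": 0,"az": 0,"grip": 0},
    {"x": 0,"y": 0,"z": 0,"ax": 0,"ay": 0,"az": 0,"grip": 0},
    {"x": 0,"y": 0,"z": 0,"ax": 0,"ay": 0,"az": 0,"grip": 0},
    {"x": 0,"y": 0,"z": 0,"ax": 0,"ay": 0,"az": 0,"grip": 0},
    {"x": 0,"y": 0,"z": -0.02,"ax": 0,"ay": 0,"az": 0,"grip": 0},
    {"x": 0,"y": 0,"z": -0.06,"ax": 0,"ay": 0,"az": 0,"grip": 0},
    {"x": 0,"y": 0,"z": -0.12,"ax": 0,"ay": 0,"az": 0,"grip": 0},
    {"x": 0,"y": 0,"z": -0.2,"ax": 0,"ay": 0,"az": 0,"grip": 0},
    {"x": 0,"y": 0,"z": -0.28,"ax": 0,"ay": 0,"az": 0,"grip": 0},
    {"x": 0,"y": 0,"z": -0.36,"ax": 0,"ay": 0,"az": 0,"grip": 0},
    {"x": 0,"y": 0,"z": -0.36,"ax": 0,"ay": 0,"az": 0,"grip": 0},
    {"x": 0,"y": 0,"z": -0.36,"ax": 0,"ay": 0,"az": 0,"grip": 0},
  ],
)

```text
time: 15.25
tool_pos: [0.545, 0.12, 0.2296]
tcp_rot: [0.876, 3.013, 0.003]
wrist_force: [0.2, 0.3, -0.5]
width: 0.5
grip_force: 0.0
```

Run:
```python
from h import *
s=save('side','s7.png')
cv2.imwrite('pics/c8.png',cv2.resize(s['img'][180:300,220:340,::-1],None,fx=4,fy=4,interpolation=cv2.INTER_CUBIC))
for X in ([.544,.12,.0295],[.544,.12,.004]): print((proj(s,X)-[220,180])*4)
```

```text
[266.00624605 251.64243403]
[266.65097894 280.69730225]
```

View pics/c8.png

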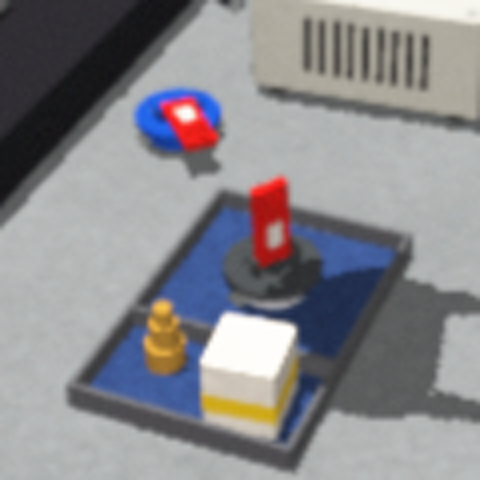

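The cap stands upright on the floor of the empty bay, at about side (288,247), with its tab up and the gripper clear. The carton and brass part are in place.

```bash
python3 -c "
from h import *
print(bot.finish_job())"
```

```text
the job is handed in; nothing more can be done
None
```

I folded the red tab up, unscrewed the cap gently to its release point (about 144°), lifted it out, set it down upright in the tray's empty bay and released it, then handed the job in at about 15 s without seeing the verdict.

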